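# Move the dry impression tray from the drying rack to the set-up stand

## Robot

A 7-joint arm with a two-finger parallel gripper is mounted at the origin on a cart in front of the work surface, level with it; the furniture and walls round the work are solid. World frame = base frame: x ahead of the robot, y to its left, z up, the work surface at z = 0. Lengths are in m, angles in rad, forces in N, time in s.
With the tool pointing down it reaches from about 0.4 to 0.85 m from the base axis. Payload 10.4 kg.
Tool frame: the origin (TCP) lies midway between the tips of the shut fingers; the grasp point (between the pads) lies arm.grasp_offset behind it (arm.grasp_offset is the distance from the TCP to the grasp point, in m); z points along the fingers, y is the line along which they close (so a half turn about z gives the same grasp; the last joint's range is limited). The gripper opens to 85 mm and grips with 20 to 120 N. Pads are 22 mm wide; open, the fingers measure 114 mm over their backs; the gripper's body (76 mm by 85 mm) begins 54 mm behind the grasp point. The pads swing forward as they close: fully open they stand 13 mm farther back than shut.
Start: joints at [-1.187, 0.332, -0.065, 1.46, 0.022, 1.35, -0.088], TCP at [0.247, 0.574, 0.231] pointing down, gripper open.
Joint ranges: [-2.6, 2.6], [-0.5, 2.12], [-1.47, 1.34], [0.16, 2.42], [-1.27, 4.41], [0.06, 2.06], [-2.6, 2.6]. Speed limits (rad/s): [2.22, 2.22, 2.79, 2.79, 3.14, 3.14, 3.14].

## Interface

Orientations are given as a 3x3 rotation matrix whose columns are the frame's x, y, z axes.
In Python, from bench import arm gives the robot as it stands.
- The arm moves only by the tool arm_command, never from a script. Its argument "commands" is one flat list of numbers, 7 for each row, row after row: the shift along the tool's x, y, z in cm, then the turn, a rotation vector about the tool's x, y, z in degrees, then the closure, from -1 (fully open) to 1 (shut). A call has 1 to 12 rows; each row shifts and turns the commanded pose from where the row before left it, along the tool's axes as they then stand; what a row does not reach is not made up. A row lasts 1/10 s, in which the tool goes at most 50 mm and 8.59 degrees, less where a joint would pass 70% of its speed; a pose out of reach is approached as far as the arm can. A call with a gripper value outside its range is refused whole. The fingers move at their own pace and stop on an object; "grip_force" is the grip in N (left out, the last holds). Time passes only in rows, so rows that do not move let the fingers close. It gives the time, the measured TCP pose, the force, the opening and the grip force at its end, in the units of the state.
- arm.get_obs(): the state, without advancing time (a new reading comes with each control period).
- arm.get_image(name): name is "scene" or "top" or "wrist"; returns a dict with "frame" (480x640x3 uint8, red, green, blue), "K" (3x3 intrinsics, pixels), "rvec" (rotation vector, rad) and "tvec" (3), from world to camera coordinates, as OpenCV has them; the wrist camera has in their place "tool_from_camera" (4x4, takes a point from camera to tool coordinates, whose origin is the TCP and whose axes are the flange's). Camera axes: x right, y down, z forward; pixel columns grow to the right and rows downward; lengths in m; the calibration is good to about 2 mm. A picture is of the moment at which its call begins: read the wrist's pose just before it. There is no depth.
- arm.close_job(): hands the job in; it is judged then, once.
Trained networks look in a picture, given as the dict that the camera call returned (one of the last four; its "shot" number tells which), for a name from the list of things; names that differ only in an ending like _2 or _b are one class to them, and where a whole thing is asked for, a point or a joint stands for the part that bears it (a point fixed in the world has none). Each returns a list of dicts, best first, with "p" (0 to 1); they miss things now and then, are a little off and sometimes report something else, mostly with a low value. They report only what shows in the picture. A call takes as long as a camera call. They do not tell look-alikes from the thing itself.
- arm.spot_in(target, picture): "extent" ([left, top, right, bottom] in pixels, round what is visible of it).
- arm.place_of(target, picture): "position" ([column, row] in pixels: a listed point, or the origin of a listed thing).
The state is a dict: "time_s": time; "joints": joint angles; "joint_vel": joint speeds; "joint_efforts": joint torques, N m; "ee_pos": TCP position; "tool_rot": TCP orientation; "wrist_force": force on the tool from outside, world axes, zero at the start; "moment": the same for the moment, N m; "gripper_width": finger opening in m; "finger_force": force on a finger pad.
Only numpy, scipy, OpenCV 4.12 (cv2) and the standard library are available. Lean on these libraries where they do the work, as an engineer would, in place of code of your own. Each camera call takes 0.05 s, during which the arm holds its last target. There are 200 camera calls.

## Task

The blue impression tray on the drying rack is dry: lift it off its peg under the hood and hang it by the eye of its handle on the peg of the single-post set-up stand. Let it hang there at rest, and leave the white tray on its peg and the bottle and jaw model where they stand.

Things in the scene. Friction and masses are not known exactly. Their poses are not given: they have to be found in the camera images.
- blue_tray: Blue impression tray, loose, 70 to 98 g, on either rack peg. Origin: centre of the eye; as it hangs z is up the handle, -x out along the peg. Eye: flat-sided head 30 wide (y) x 28 high x 8 mm thick, 20 mm hole; grip it across y. Below it a neck 20 wide, 8 thick, z -13 to -49 mm, then the horseshoe arch, 65 wide, z -44 to -108, x -12 to +4 mm.
- white_tray: A white impression tray of the same shape, loose, on the rack's other peg. Same origin and axes as the blue one. Not to be moved.
- rack: Fixed grey drying rack, 200 mm wide (y). Origin: worktop, under the middle of the board's front face; -x points out to the robot. Drip tray 16 mm high, x -113 to +12. Pegs at y +-45, z 166; eyes hang near x -36, z 175. A level hood (x -46 to the board, underside z 280, top 288 mm) covers them, so the gripper must come in tilted 30 to 45 degrees, pointing forward and down.
- rack_peg_left: Rack peg at rack y +45 mm, 8 mm in diameter. Origin: its root on the board. It runs along its own -x, 20 degrees upward, to a rounded tip 62 mm from the root; the first 31 mm is a grey sleeve 17 mm in diameter that stops the eye.
- rack_peg_right: The same peg at rack y = -45 mm.
- stand: Fixed set-up stand: dark round foot (110 mm in diameter, 13 mm high), steel post 16 mm in diameter with a black ball on top, 214 mm high in all. Origin: worktop, centre of the foot. -x points the way the peg points (roughly to the robot).
- stand_peg: The stand's only peg, empty at the start. Origin: its root on the post's axis, 186 mm above the worktop. It runs along its own -x, 20 degrees upward, 8 mm in diameter, rounded tip 62 mm from the root; the first 31 mm is a grey sleeve 17 mm in diameter. The eye belongs on the bare steel, 31 to 60 mm from the root.
- dropper: Loose amber dropper bottle with black cap, 34 mm in diameter, 102 mm high, standing in front of the rack. Origin: centre of its underside. Not to be moved or tipped.
- jaw_model: Loose pink jaw model, 63x76x22 mm, lying in front of the rack. Origin: centre of its underside. Not to be moved.
Things that resemble listed ones, but are neither listed nor needed, are in the scene too. Of the things that look like the blue_tray, the larger one is meant. There is more than one size of the stand; the job needs the larger.

How it is judged:
On the way:
1. the blue tray is held by the gripper, clear of the rack and its pegs (x of blue_tray in the frame of rack below -0.075 m and contact force between blue_tray and rack below 0.05 N and contact force between the fingers and blue_tray above 1 N and height (world z) of blue_tray above 0.13 m), for 0.1 s.
At the end, for the whole second after the job is handed in: Stand peg through the blue eye: eye centre 22-60 mm from the peg root, within 10 mm sideways, 13 mm below to 2 mm above the peg axis; tray upright within 0.35 rad, at rest, borne by the stand. White tray, bottle and jaw model within 30 mm of their start, bottle within 0.3 rad of upright (x of blue_tray in the frame of stand_peg between -0.06 and -0.022 m and y of blue_tray in the frame of stand_peg between -0.01 and 0.01 m and z of blue_tray in the frame of stand_peg between -0.013 and 0.002 m and angle between blue_tray's own z axis and vertical below 0.35 rad and contact force between blue_tray and stand above 0.1 N and linear speed of blue_tray below 0.03 m/s and angular speed of blue_tray below 0.4 rad/s and distance of each of white_tray, dropper, jaw_model from where it was at the start of the episode below 0.03 m and angle between dropper's own z axis and vertical below 0.3 rad); the robot touches nothing.
It fails at once if the white tray is shifted by more than 30 mm or knocked off its peg (distance of white_tray from where it was at the start of the episode above 0.03 m).
It fails at once if the bottle is shifted by more than 30 mm or tipped (distance of dropper from where it was at the start of the episode above 0.03 m or angle between dropper's own z axis and vertical above 0.3 rad).
It fails at once if the jaw model is shifted by more than 30 mm (distance of jaw_model from where it was at the start of the episode above 0.03 m).
It also fails if it takes over 48 s, if anything falls off the work surface, if the arm or the gripper's body presses on something with over 40 N, if the wrist force passes 120 N, or if a joint passes its speed limit or range.

## Working session

There is one attempt and no reset: what is moved stays moved. The work goes in short steps, Python scripts to look and compute and a tool call to move; the robot and the scene stay as the last step left them, time stands still between calls to the robot, and variables do not carry over. Pictures are saved under pics/ and viewed, at most 10 in all, crops included, and the job is handed in when it is done.

Besides the shell and the picture viewer there is one more tool, called after "Request:" as name(argument=value, ...) on one line, values as JSON. arm_command: Moves the arm, as the interface text tells. Its arguments: {"type":"object","properties":{"commands":{"type":"array","items":{"type":"number"}},"grip_force":{"type":"number"}},"required":["commands"]}

```bash
mkdir -p pics; ls
cat > h.py <<'E'
import numpy as np, cv2
from bench import arm
def cam(p):
    R=cv2.Rodrigues(np.array(p['rvec'],float))[0]; return np.array(p['K'],float),R,np.array(p['tvec'],float).ravel()
def ray(p,px):
    K,R,t=cam(p); d=R.T@np.linalg.solve(K,[px[0],px[1],1.]); return -R.T@t,d/np.linalg.norm(d)
def proj(p,X):
    K,R,t=cam(p); c=K@(R@np.array(X,float)+t); return c[:2]/c[2]
def onz(p,px,z):
    o,d=ray(p,px); return o+d*(z-o[2])/d[2]
def tri(rays):
    A=np.zeros((3,3));b=np.zeros(3)
    for o,d in rays:
        M=np.eye(3)-np.outer(d,d);A+=M;b+=M@o
    X=np.linalg.solve(A,b); return X,[np.linalg.norm((np.eye(3)-np.outer(d,d))@(X-o)) for o,d in rays]
def save(p,n,box=None,s=1):
    f=p['frame'][:,:,::-1]
    if box: f=f[box[1]:box[3],box[0]:box[2]]
    cv2.imwrite('pics/'+n+'.png',cv2.resize(f,None,fx=s,fy=s))
E
python3 - <<'E'
from h import *
o=arm.get_obs();print(o['time_s'],o['ee_pos'],np.round(o['tool_rot'],3),arm.grasp_offset)
names=['blue_tray','white_tray','rack','rack_peg_left','rack_peg_right','stand','stand_peg','dropper','jaw_model']
for c in ['scene','top']:
    p=arm.get_image(c);save(p,c)
    K,R,t=cam(p);print(c,'pos',-R.T@t, 'fwd',R[2])
    for n in names:
        print(n,[(np.round(a['position']).tolist(),round(a['p'],2)) for a in arm.place_of(n,p)],[(np.round(a['extent']).tolist(),round(a['p'],2)) for a in arm.spot_in(n,p)])
E
```

```text
pics
0.0 [0.24718348 0.57364606 0.23049962] [[-0.918  0.396 -0.001]
 [ 0.396  0.918 -0.001]
 [-0.    -0.001 -1.   ]] 0.0187
scene pos [1.28443306 0.29156372 0.57763226] fwd [-0.78734678 -0.3731287  -0.49077491]
blue_tray [([378.0, 347.0], 0.73)] [([358.0, 335.0, 387.0, 384.0], 0.68)]
white_tray [] []
rack [([359.0, 338.0], 0.89)] [([304.0, 170.0, 437.0, 352.0], 0.57)]
rack_peg_left [] []
rack_peg_right [] []
stand [([249.0, 284.0], 0.91), ([259.0, 340.0], 0.87)] [([234.0, 261.0, 281.0, 352.0], 0.85), ([221.0, 183.0, 274.0, 297.0], 0.69)]
stand_peg [([253.0, 273.0], 0.53), ([239.0, 201.0], 0.46)] [([247.0, 183.0, 262.0, 198.0], 0.67), ([256.0, 260.0, 278.0, 275.0], 0.62)]
dropper [] []
jaw_model [([438.0, 301.0], 0.9)] [([424.0, 284.0, 461.0, 305.0], 0.69)]
top pos [ 0.37085263 -0.02392682  1.10720354] fwd [ 2.07538371e-01  5.79575279e-04 -9.78226706e-01]
blue_tray [([300.0, 213.0], 0.87), ([240.0, 166.0], 0.41)] []
white_tray [([244.0, 221.0], 0.93)] [([230.0, 217.0, 271.0, 240.0], 0.66)]
rack [([274.0, 217.0], 0.67)] [([195.0, 160.0, 329.0, 284.0], 0.68)]
rack_peg_left [([243.0, 200.0], 0.62)] [([239.0, 208.0, 248.0, 232.0], 0.66)]
rack_peg_right [([293.0, 195.0], 0.44)] []
stand [([351.0, 182.0], 0.89), ([411.0, 251.0], 0.77), ([246.0, 223.0], 0.55)] [([385.0, 222.0, 437.0, 280.0], 0.84), ([333.0, 153.0, 375.0, 202.0], 0.66)]
stand_peg [([428.0, 230.0], 0.75), ([354.0, 165.0], 0.54)] [([416.0, 234.0, 430.0, 260.0], 0.65), ([342.0, 163.0, 358.0, 178.0], 0.41)]
dropper [([322.0, 326.0], 0.55), ([429.0, 231.0], 0.54)] [([313.0, 315.0, 330.0, 331.0], 0.6)]
jaw_model [([217.0, 312.0], 0.57)] [([196.0, 294.0, 236.0, 325.0], 0.86)]
```

View pics/scene.png

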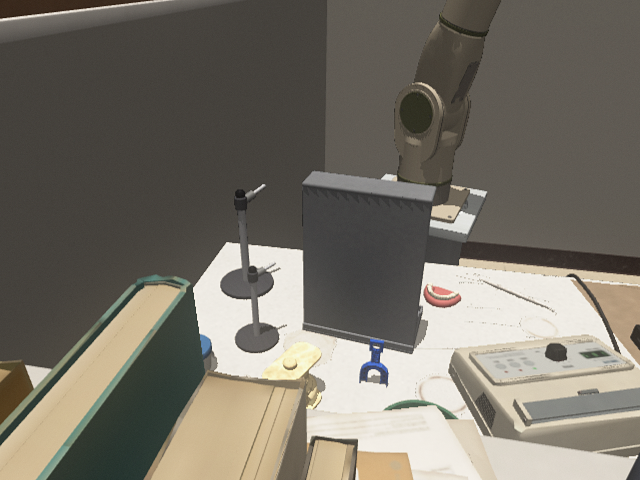

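View pics/top.png

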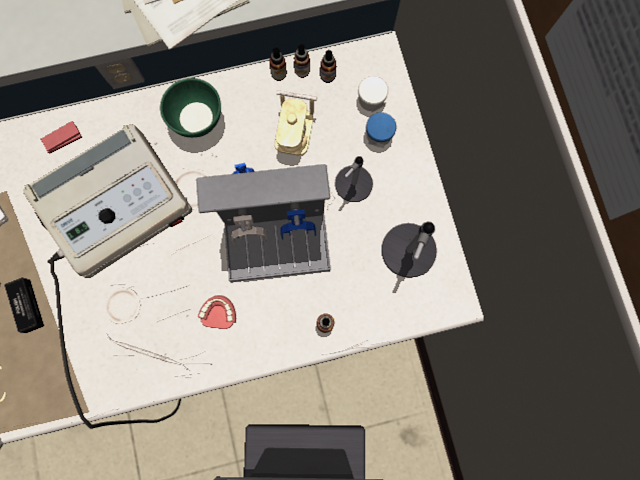

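Candidates for the blue tray are the one hanging on the right rack peg (top 297,222), which is large, and a small one standing behind the rack (top 241,169; scene 375,362). I choose the one on the peg. For the stand, the large one is at top (410,250) and the small one at top (354,182); I choose the large one. Next is a close crop to check.

Run:
```python
from h import *
p=arm.get_image('top');save(p,'crop',(190,150,450,345),3)
q=arm.get_image('scene')
b=[(199,209),(328,200)]
for px in b: print('hood front',onz(p,px,.286))
for px in [(230,279),(328,271)]: print('drip front',onz(p,px,.016))
for px in [(197,178),(327,167)]: print('hood back',onz(p,px,.288))
print('drop',onz(p,(325,323),.1),'jaw',onz(p,(217,312),.011))
print('foot',onz(p,(409.5,250),.013),onz(q,(247,282.5),.013))
print('ball',tri([ray(p,(428,228)),ray(q,(240,195))]))
print('tip',tri([ray(p,(395.5,290)),ray(q,(265,186))]))
```

```text
hood front [0.5848402  0.15097134 0.286     ]
hood front [ 0.60193489 -0.04233015  0.286     ]
drip front [0.51587631 0.14021245 0.016     ]
drip front [ 0.53453947 -0.04988432  0.016     ]
hood back [0.63270894 0.15637333 0.288     ]
hood back [ 0.65337952 -0.04021861  0.288     ]
drop [ 0.42926899 -0.04356465  0.1       ] jaw [0.45220095 0.16302889 0.011     ]
foot [ 0.57925446 -0.2100352   0.013     ] [ 0.59475065 -0.20116656  0.013     ]
ball (array([ 0.58134107, -0.21013089,  0.20048231]), [np.float64(0.0008969355975609506), np.float64(0.0008969355975610271)])
tip (array([ 0.49225713, -0.1801962 ,  0.18676109]), [np.float64(0.026691667224103672), np.float64(0.02669166722410374)])
```

View pics/crop.png

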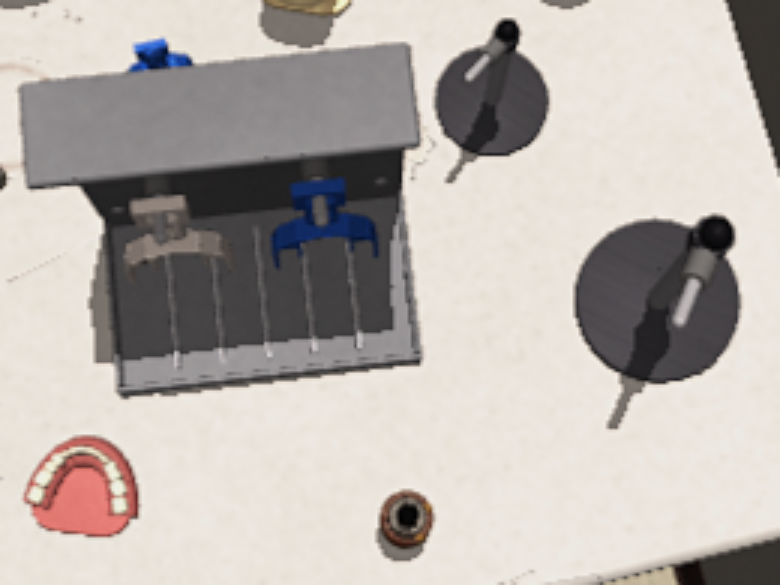

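The crop confirms the choice: the large blue tray hangs on the right peg with its eye near (296,215), and the large stand's ball is at (428,228) with the peg tip near (417,257). I'll fit the rack and stand poses from these.

```bash
cat >> h.py <<'E'
from scipy.optimize import least_squares
from scipy.spatial.transform import Rotation as Ro
def c2t(x,y): return (190+x/3-.33,150+y/3-.33)
def fr(x,y,a): 
    T=np.eye(4);T[:2,:2]=[[np.cos(a),-np.sin(a)],[np.sin(a),np.cos(a)]];T[:2,3]=x,y;return T
def toolrot(yaw,tilt):
    a,t=yaw,np.radians(tilt);f=np.array([np.cos(a),np.sin(a),0]);z=np.sin(t)*f-np.array([0,0,np.cos(t)])
    y=np.array([-np.sin(a),np.cos(a),0]);return np.c_[np.cross(y,z),y,z]
def plan(P,R,grip,step=4.5,ang=7.5,nmin=1,pose=None):
    """rows from pose to TCP target P,R; line + slerp"""
    o=arm.get_obs(); p0,R0=pose or (np.array(o['ee_pos']),np.array(o['tool_rot']))
    rv=Ro.from_matrix(R0.T@R).as_rotvec(); n=int(max(nmin,np.ceil(np.linalg.norm(P-p0)*100/step),np.ceil(np.degrees(np.linalg.norm(rv))/ang)))
    Rc=R0;out=[]
    for i in range(n):
        out.append(np.r_[Rc.T@(P-p0)/n*100,np.degrees(rv/n),grip].round(2)); Rc=Rc@Ro.from_rotvec(rv/n).as_matrix()
    print(n,'rows');print(', '.join(','.join('%g'%v for v in r) for r in out)); return P,R
E
python3 - <<'E'
from h import *
p=arm.get_image('top');q=arm.get_image('scene')
L=[((-.046,.1,.28),(27,185)),((-.046,-.1,.28),(419,148)),((-.113,.1,0),(122,393)),((-.113,-.1,0),(420,360))]
L=[(a,c2t(*b)) for a,b in L]
def pr(T,X,c=p): return proj(c,(T@np.r_[X,1])[:3])
f=lambda v:np.concatenate([pr(fr(*v),a)-b for a,b in L])
r=least_squares(f,[.63,.06,.09]);print('rack',r.x,r.fun.round(1));T=fr(*r.x)
eye=(T@[-.036,-.045,.175,1])[:3];print('blue eye',eye,'proj',pr(T,(-.036,-.045,.175)),'meas',c2t(318,200),'white',(T@[-.036,.045,.175,1])[:3])
S=[((0,0,.203),c2t(715,233),p),((0,0,.013),c2t(657,300),p),((-.062*np.cos(.349),0,.186+.062*np.sin(.349)),c2t(681,323),p),((0,0,.203),(240,195),q),((0,0,.013),(247,282.5),q),((-.062*np.cos(.349),0,.186+.062*np.sin(.349)),(266,184.5),q)]
g=lambda v:np.concatenate([pr(fr(*v),a,c)-b for a,b,c in S])
r2=least_squares(g,[.58,-.21,-.3],loss='soft_l1');print('stand',r2.x,g(r2.x).round(1))
R=toolrot(r.x[2],40)
gp=eye+np.array([0,0,.002]); pre=gp-R[:,2]*.12; tcp=pre+R[:,2]*arm.grasp_offset
print('pre tcp',tcp); plan(tcp,R,-.3)
E
```

```text
rack [0.63955971 0.05892442 0.12140981] [-0.1  0.6  1.  -0.5 -1.4 -0.3  0.2  0.1]
blue eye [0.60927474 0.00989565 0.175     ] proj [295.68283251 213.05581529] meas (295.67, 216.33666666666667) white [0.59837468 0.09923315 0.175     ]
stand [ 0.58275449 -0.20896398 -0.38573389] [ 0.1 -0.8  0.3 -1.4 -0.8  1.   0.5 -0.7  0.  -3.8 -0.7 -0.2]
pre tcp [0.54463967 0.00200953 0.2546003 ]
15 rows
-3.33,-2.72,-0.16,-0.7,-2.6,-1.93,-0.3, -3.24,-2.83,-0.04,-0.7,-2.6,-1.93,-0.3, -3.14,-2.94,0.07,-0.7,-2.6,-1.93,-0.3, -3.04,-3.04,0.17,-0.7,-2.6,-1.93,-0.3, -2.92,-3.14,0.27,-0.7,-2.6,-1.93,-0.3, -2.8,-3.24,0.36,-0.7,-2.6,-1.93,-0.3, -2.67,-3.34,0.45,-0.7,-2.6,-1.93,-0.3, -2.53,-3.44,0.52,-0.7,-2.6,-1.93,-0.3, -2.39,-3.53,0.59,-0.7,-2.6,-1.93,-0.3, -2.24,-3.61,0.65,-0.7,-2.6,-1.93,-0.3, -2.09,-3.69,0.71,-0.7,-2.6,-1.93,-0.3, -1.93,-3.77,0.75,-0.7,-2.6,-1.93,-0.3, -1.76,-3.84,0.79,-0.7,-2.6,-1.93,-0.3, -1.6,-3.91,0.82,-0.7,-2.6,-1.93,-0.3, -1.43,-3.97,0.84,-0.7,-2.6,-1.93,-0.3
```

Run:
```python
from h import *
R=toolrot(.115,40); eye=np.array([.609,.010,.177])
tcp=eye-R[:,2]*(.17-.0187);print(tcp)
mid=tcp+[0,0,.03]
plan(mid,R,-.5)
```

```text
[ 0.51238862 -0.00115955  0.29290252]
15 rows
-3.14,-2.82,-0.61,-0.7,-2.6,-1.91,-0.5, -3.07,-2.92,-0.5,-0.7,-2.6,-1.91,-0.5, -2.99,-3.01,-0.4,-0.7,-2.6,-1.91,-0.5, -2.91,-3.11,-0.31,-0.7,-2.6,-1.91,-0.5, -2.81,-3.2,-0.21,-0.7,-2.6,-1.91,-0.5, -2.71,-3.29,-0.13,-0.7,-2.6,-1.91,-0.5, -2.6,-3.38,-0.05,-0.7,-2.6,-1.91,-0.5, -2.49,-3.46,0.03,-0.7,-2.6,-1.91,-0.5, -2.37,-3.55,0.1,-0.7,-2.6,-1.91,-0.5, -2.25,-3.62,0.16,-0.7,-2.6,-1.91,-0.5, -2.12,-3.7,0.21,-0.7,-2.6,-1.91,-0.5, -1.98,-3.77,0.26,-0.7,-2.6,-1.91,-0.5, -1.84,-3.84,0.3,-0.7,-2.6,-1.91,-0.5, -1.7,-3.9,0.33,-0.7,-2.6,-1.91,-0.5, -1.55,-3.96,0.36,-0.7,-2.6,-1.91,-0.5
```

Request:
arm_command(commands=[-3.1,-2.8,-0.6,-0.7,-2.6,-1.9,-0.5,-3.1,-2.9,-0.5,-0.7,-2.6,-1.9,-0.5,-3.0,-3.0,-0.4,-0.7,-2.6,-1.9,-0.5,-2.9,-3.1,-0.3,-0.7,-2.6,-1.9,-0.5,-2.8,-3.2,-0.2,-0.7,-2.6,-1.9,-0.5,-2.7,-3.3,-0.1,-0.7,-2.6,-1.9,-0.5,-2.6,-3.4,0,-0.7,-2.6,-1.9,-0.5,-2.5,-3.5,0,-0.7,-2.6,-1.9,-0.5,-2.4,-3.5,0.1,-0.7,-2.6,-1.9,-0.5,-2.2,-3.6,0.2,-0.7,-2.6,-1.9,-0.5,-2.1,-3.7,0.2,-0.7,-2.6,-1.9,-0.5,-2.0,-3.8,0.3,-0.7,-2.6,-1.9,-0.5])

```text
time_s: 3.3
ee_pos: [0.4597, 0.1126, 0.3031]
tool_rot: [[-0.846, -0.013, 0.532], [0.006, 0.999, 0.033], [-0.532, 0.031, -0.846]]
wrist_force: [1.3, -0.2, 0.9]
gripper_width: 0.064
finger_force: 0.0
```

Request:
arm_command(commands=[-1.8,-3.8,0.3,-0.7,-2.6,-1.9,-0.5,-1.7,-3.9,0.3,-0.7,-2.6,-1.9,-0.5,-1.5,-4.0,0.4,-0.7,-2.6,-1.9,-0.5,0,0,0,0,0,0,-0.5,0,0,0,0,0,0,-0.5])

```text
time_s: 3.8
ee_pos: [0.4991, 0.023, 0.3139]
tool_rot: [[-0.787, -0.09, 0.611], [-0.062, 0.996, 0.067], [-0.614, 0.015, -0.789]]
wrist_force: [-1.2, 0.8, 0.0]
gripper_width: 0.0642
finger_force: 0.0
```

Run:
```python
from h import *
o=arm.get_obs();print(o['time_s'],o['ee_pos'],np.array(o['tool_rot']).round(3),o['gripper_width'],np.round(o['joints'],2))
w=arm.get_image('wrist');save(w,'w1');print(w['tool_from_camera'],w['K'])
for n in ['blue_tray','white_tray','rack_peg_right','rack_peg_left','stand_peg','dropper']:
    print(n,[(np.round(a['position'],1).tolist(),round(a['p'],2)) for a in arm.place_of(n,w)],[(np.round(a['extent']).tolist(),round(a['p'],2)) for a in arm.spot_in(n,w)])
```

```text
3.8 [0.49906467 0.02295248 0.31389242] [[-0.787 -0.09   0.611]
 [-0.062  0.996  0.067]
 [-0.614  0.015 -0.789]] 0.06415075137643912 [-0.42 -0.49  0.18  2.19  0.23  0.78  1.32]
[[ 9.38776663e-04 -9.56989286e-01 -2.90121741e-01  7.40198126e-02]
 [ 9.99998723e-01  5.23073706e-04  1.51039881e-03 -8.54448388e-04]
 [-1.29368042e-03 -2.90122788e-01  9.56988555e-01 -1.43394733e-01]
 [ 0.00000000e+00  0.00000000e+00  0.00000000e+00  1.00000000e+00]] [[390.16095959   0.         315.49369524]
 [  0.         390.16095959 243.48014381]
 [  0.           0.           1.        ]]
blue_tray [([287.7, 214.8], 0.78)] [([254.0, 113.0, 323.0, 236.0], 0.67), ([280.0, 208.0, 298.0, 240.0], 0.61), ([347.0, 117.0, 418.0, 232.0], 0.59)]
white_tray [([393.0, 215.2], 0.74)] [([345.0, 116.0, 421.0, 232.0], 0.81)]
rack_peg_right [([292.0, 236.2], 0.86)] [([278.0, 208.0, 298.0, 243.0], 0.64)]
rack_peg_left [([388.0, 230.6], 0.83)] [([382.0, 208.0, 406.0, 239.0], 0.58), ([346.0, 114.0, 418.0, 234.0], 0.52)]
stand_peg [([186.6, 248.7], 0.53), ([392.9, 214.6], 0.2)] [([184.0, 239.0, 205.0, 249.0], 0.64)]
dropper [] []
```

View pics/w1.png

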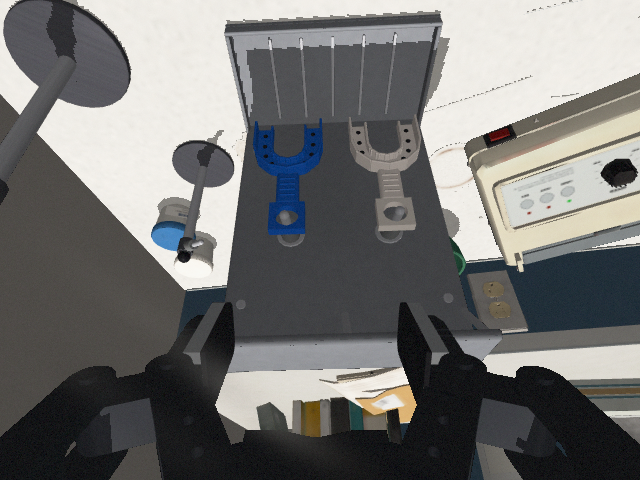

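```bash
cat >> h.py <<'E'
def wray(w,o,px):
    d=np.linalg.solve(np.array(w['K']),[px[0],px[1],1.]);M=np.array(w['tool_from_camera']);R=np.array(o['tool_rot'])
    d=R@M[:3,:3]@d; return np.array(o['ee_pos'])+R@M[:3,3],d/np.linalg.norm(d)
def pz(r,z): o,d=r;return o+d*(z-o[2])/d[2]
E
python3 - <<'E'
from h import *
o=arm.get_obs();w=arm.get_image('wrist');p=arm.get_image('top')
b=wray(w,o,(286.5,215));wh=wray(w,o,(394.5,213.5))
B,W=pz(b,.175),pz(wh,.175);print(B,W,W-B,'yaw',np.arctan2(-(W-B)[0],(W-B)[1]))
c=[pz(wray(w,o,x),z) for x,z in [((226,24),.0),((441,12),.0)]];print('drip',c,np.arctan2(-(c[1]-c[0])[0],(c[1]-c[0])[1]))
print('tri',tri([b,ray(p,(295.7,215.5))]),tri([wh,ray(p,c2t(160,213))]))
E
```

```text
[0.60539907 0.01252112 0.175     ] [0.59639434 0.10185511 0.175     ] [-0.00900473  0.08933399  0.        ] yaw 0.10045915498427155
drip [array([ 0.54099983, -0.05153839,  0.        ]), array([0.51244809, 0.14697676, 0.        ])] 0.14284690508477937
tri (array([0.60496903, 0.01113958, 0.17527084]), [np.float64(0.0013780431829009845), np.float64(0.0013780431829009854)]) (array([0.59355767, 0.09959083, 0.17765817]), [np.float64(0.0011090839767898286), np.float64(0.0011090839767897843)])
```

Run:
```python
from h import *
R=toolrot(.115,40); eye=np.array([.605,.012,.177]); g=eye+R[:,2]*(.0187+.002)
a=g-R[:,2]*.09
plan(a,R,-.5); plan(g,R,-.5,step=1.8,pose=(a,R))
```

```text
3 rows
0.14,-0.83,3.42,-0.04,-0.69,-0.47,-0.5, 0.19,-0.83,3.41,-0.04,-0.69,-0.47,-0.5, 0.24,-0.83,3.41,-0.04,-0.69,-0.47,-0.5
6 rows
-0,-0,1.5,0,0,0,-0.5, -0,-0,1.5,0,0,0,-0.5, -0,-0,1.5,0,0,0,-0.5, -0,-0,1.5,0,0,0,-0.5, -0,-0,1.5,0,0,0,-0.5, -0,-0,1.5,0,0,0,-0.5
```

Request:
arm_command(commands=[0.1,-0.8,3.4,0,-0.7,-0.5,-0.5,0.2,-0.8,3.4,0,-0.7,-0.5,-0.5,0.2,-0.8,3.4,0,-0.7,-0.5,-0.5,0,0,0,0,0,0,-0.5,0,0,0,0,0,0,-0.5])

```text
time_s: 5.05
ee_pos: [0.5607, 0.0077, 0.2303]
tool_rot: [[-0.762, -0.114, 0.638], [-0.089, 0.993, 0.071], [-0.642, -0.003, -0.767]]
wrist_force: [-0.0, 1.2, 0.5]
gripper_width: 0.0645
finger_force: 0.0
```

Run:
```python
from h import *
o=arm.get_obs();print(o['time_s'],o['ee_pos'],np.round(o['joints'],2))
w=arm.get_image('wrist');save(w,'w2')
P=[a['position'] for a in arm.place_of('blue_tray',w)];print(P)
for x in P: print(pz(wray(w,o,x),.175))
R=toolrot(.115,40); eye=np.array([.605,.012,.177]); g=eye+R[:,2]*(.0187+.002)
plan(g,R,-.5,step=1.8)
```

```text
5.05 [0.56074114 0.00767185 0.23033675] [-0.46 -0.29  0.33  2.25  0.2   0.47  1.42]
[[313.5, 256.8]]
[0.60601001 0.01105446 0.175     ]
6 rows
0.03,-0.02,1.52,-0.02,0.02,0.01,-0.5, 0.03,-0.02,1.52,-0.02,0.02,0.01,-0.5, 0.03,-0.02,1.52,-0.02,0.02,0.01,-0.5, 0.03,-0.02,1.52,-0.02,0.02,0.01,-0.5, 0.03,-0.02,1.52,-0.02,0.02,0.01,-0.5, 0.03,-0.02,1.52,-0.02,0.02,0.01,-0.5
```

View pics/w2.png

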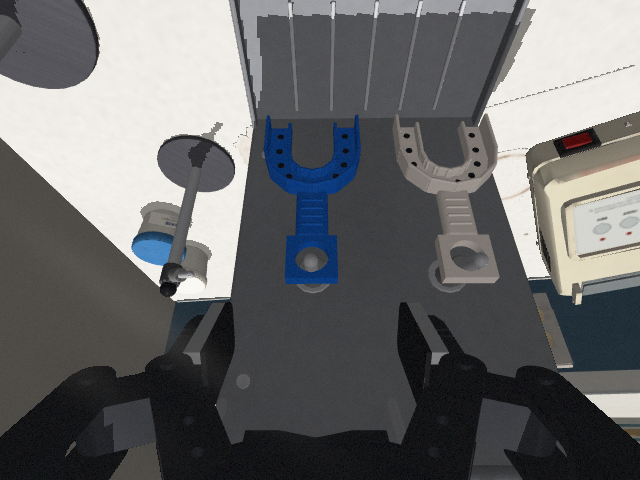

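The eye is at (312,259), centred between the fingers, so I go in.

Request:
arm_command(commands=[0,0,1.5,0,0,0,-0.5,0,0,1.5,0,0,0,-0.5,0,0,1.5,0,0,0,-0.5,0,0,1.5,0,0,0,-0.5,0,0,1.5,0,0,0,-0.5,0.1,0,1.5,0,0,0,-0.5,0,0,0,0,0,0,-0.5,0,0,0,0,0,0,-0.2], grip_force=50)

```text
time_s: 5.95
ee_pos: [0.6178, 0.0145, 0.1624]
tool_rot: [[-0.76, -0.115, 0.64], [-0.089, 0.993, 0.073], [-0.644, -0.002, -0.765]]
wrist_force: [-0.7, 0.0, 0.6]
gripper_width: 0.0517
finger_force: 0.0
```

Request:
arm_command(commands=[0,0,0,0,0,0,0.1,0,0,0,0,0,0,0.3,0,0,0,0,0,0,0.5,0,0,0,0,0,0,0.8,0,0,0,0,0,0,1,0,0,0,0,0,0,1,0,0,0,0,0,0,1,0,0,0,0,0,0,1], grip_force=50)

```text
time_s: 6.75
ee_pos: [0.6184, 0.014, 0.1622]
tool_rot: [[-0.759, -0.114, 0.641], [-0.089, 0.993, 0.072], [-0.645, -0.002, -0.764]]
wrist_force: [-1.1, -0.9, 6.4]
gripper_width: 0.0288
finger_force: 50.0
```

Run:
```python
from h import *
o=arm.get_obs();print(o['time_s'],o['ee_pos'],np.array(o['tool_rot']).round(3),np.round(o['joints'],2),o['gripper_width'],o['finger_force'],o['wrist_force'])
w=arm.get_image('wrist');save(w,'w3')
```

```text
6.75 [0.61838742 0.01395355 0.16222813] [[-0.759 -0.114  0.641]
 [-0.089  0.993  0.072]
 [-0.645 -0.002 -0.764]] [-0.56 -0.04  0.47  2.22 -0.01  0.26  1.61] 0.028799773830470467 49.98548023402691 [-1.105176   -0.92337916  6.42782221]
```

View pics/w3.png

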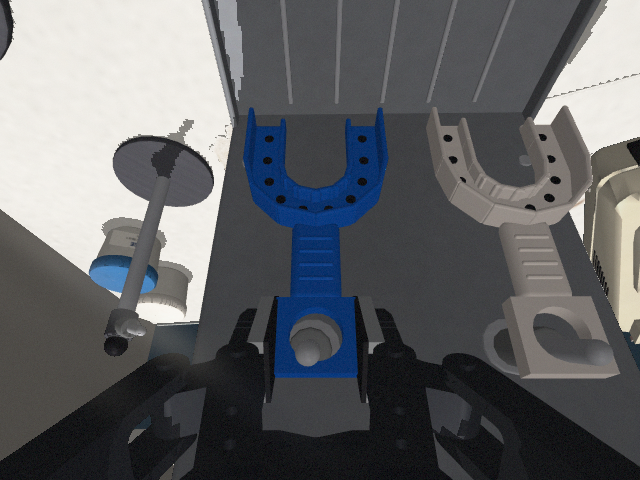

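The grip is on the head, with 50 N and a 29 mm opening, and the peg still passes through the hole. I lift a little, then pull out along the peg.

Run:
```python
from h import *
o=arm.get_obs();P=np.array(o['ee_pos']);R=np.array(o['tool_rot'])
eye=np.array([.605,.0115,.175]);print('eye in tool',R.T@(eye-P))
f=np.array([np.cos(.12),np.sin(.12),0]);u=-f*np.cos(.349)+np.array([0,0,np.sin(.349)])
a=P+[0,0,.005];plan(a,R,1);b=a+.065*u;plan(b,R,1,step=.9,pose=(a,R));c=b+[-.03,0,.05];plan(c,R,1,step=1.5,pose=(b,R));print(b,c)
```

```text
eye in tool [ 0.00218263 -0.00091766 -0.01851818]
1 rows
-0.32,-0,-0.38,0,0,0,1
8 rows
0.4,-0,-0.7,0,0,0,1, 0.4,-0,-0.7,0,0,0,1, 0.4,-0,-0.7,0,0,0,1, 0.4,-0,-0.7,0,0,0,1, 0.4,-0,-0.7,0,0,0,1, 0.4,-0,-0.7,0,0,0,1, 0.4,-0,-0.7,0,0,0,1, 0.4,-0,-0.7,0,0,0,1
4 rows
-0.24,0.08,-1.44,0,0,0,1, -0.24,0.08,-1.44,0,0,0,1, -0.24,0.08,-1.44,0,0,0,1, -0.24,0.08,-1.44,0,0,0,1
[0.5577737  0.00662356 0.18947546] [0.5277737  0.00662356 0.23947546]
```

Request:
arm_command(commands=[-0.3,0,-0.4,0,0,0,1,0.4,0,-0.7,0,0,0,1,0.4,0,-0.7,0,0,0,1,0.4,0,-0.7,0,0,0,1,0.4,0,-0.7,0,0,0,1,0.4,0,-0.7,0,0,0,1,0.4,0,-0.7,0,0,0,1,0.4,0,-0.7,0,0,0,1,0.4,0,-0.7,0,0,0,1,0,0,0,0,0,0,1,0,0,0,0,0,0,1])

```text
time_s: 7.9
ee_pos: [0.5574, 0.0071, 0.1889]
tool_rot: [[-0.76, -0.114, 0.64], [-0.089, 0.993, 0.072], [-0.644, -0.002, -0.765]]
wrist_force: [0.3, -0.7, -0.0]
gripper_width: 0.0289
finger_force: 49.6
```

Request:
arm_command(commands=[-0.2,0.1,-1.4,0,0,0,1,-0.2,0.1,-1.4,0,0,0,1,-0.2,0.1,-1.4,0,0,0,1,-0.2,0.1,-1.4,0,0,0,1,0,0,0,0,0,0,1])

```text
time_s: 8.4
ee_pos: [0.5277, 0.008, 0.2383]
tool_rot: [[-0.759, -0.115, 0.641], [-0.089, 0.993, 0.073], [-0.645, -0.002, -0.764]]
wrist_force: [1.3, -0.3, -1.3]
gripper_width: 0.0287
finger_force: 49.6
```

Run:
```python
from h import *
o=arm.get_obs();print(o['time_s'],o['ee_pos'],np.array(o['tool_rot']).round(3),np.round(o['joints'],2),o['gripper_width'],o['finger_force'],o['wrist_force'])
w=arm.get_image('wrist');save(w,'w4');p=arm.get_image('top')
for n,im in [('blue_tray',w),('stand_peg',w),('stand',w),('stand_peg',p),('stand',p),('blue_tray',p)]: print(n,[(np.round(a['position'],1).tolist(),round(a['p'],2)) for a in arm.place_of(n,im)])
e=np.array([.0022,-.0009,-.0185])
a=-.386;R=toolrot(a,40);f=np.array([np.cos(a),np.sin(a),0]);u=-f*np.cos(.349)+np.array([0,0,np.sin(.349)])
root=np.array([.583,-.209,.186]);eye=root+u*.115+[0,0,-.003];P=eye-R@e;print(eye,P);plan(P,R,1,step=2,ang=4)
```

```text
8.4 [0.52767168 0.00803751 0.23829204] [[-0.759 -0.115  0.641]
 [-0.089  0.993  0.073]
 [-0.645 -0.002 -0.764]] [-0.44 -0.39  0.28  2.3   0.25  0.52  1.38] 0.02871683132394423 49.584097266197205 [ 1.25691049 -0.27177276 -1.26755531]
blue_tray []
stand_peg [([176.6, 283.0], 0.78)]
stand [([204.4, 176.1], 0.73), ([37.6, 54.3], 0.62)]
stand_peg [([356.2, 159.6], 0.53), ([427.9, 229.8], 0.46)]
stand [([410.9, 249.7], 0.97), ([349.9, 181.8], 0.93)]
blue_tray [([297.5, 257.9], 0.83), ([240.5, 167.5], 0.64)]
[ 0.48288409 -0.16831422  0.2223252 ] [ 0.49580084 -0.17259194  0.20956751]
10 rows
0.57,-1.76,-0.13,1.83,0,2.21,1, 0.5,-1.78,-0.07,1.83,0,2.21,1, 0.43,-1.8,-0.01,1.83,0,2.21,1, 0.36,-1.81,0.04,1.83,0,2.21,1, 0.29,-1.82,0.1,1.83,0,2.21,1, 0.22,-1.83,0.16,1.83,0,2.21,1, 0.15,-1.83,0.22,1.83,0,2.21,1, 0.08,-1.83,0.28,1.83,0,2.21,1, 0.01,-1.82,0.34,1.83,0,2.21,1, -0.06,-1.81,0.39,1.83,0,2.21,1
```

View pics/w4.png

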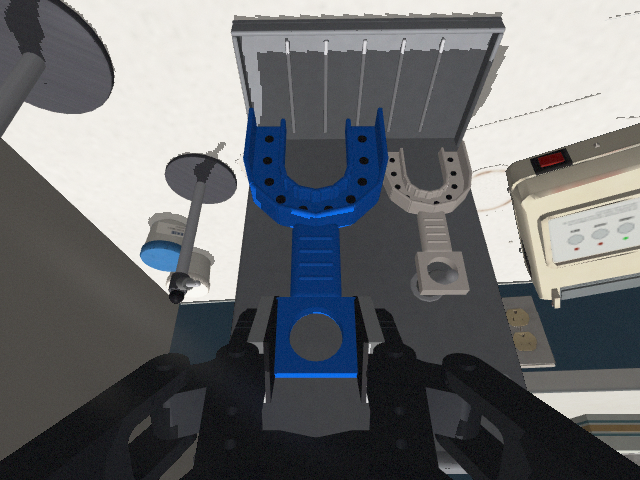

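Request:
arm_command(commands=[0.6,-1.8,-0.1,1.8,0,2.2,1,0.5,-1.8,-0.1,1.8,0,2.2,1,0.4,-1.8,0,1.8,0,2.2,1,0.4,-1.8,0,1.8,0,2.2,1,0.3,-1.8,0.1,1.8,0,2.2,1,0.2,-1.8,0.2,1.8,0,2.2,1,0.1,-1.8,0.2,1.8,0,2.2,1,0.1,-1.8,0.3,1.8,0,2.2,1,0,-1.8,0.3,1.8,0,2.2,1,-0.1,-1.8,0.4,1.8,0,2.2,1,0,0,0,0,0,0,1,0,0,0,0,0,0,1])

```text
time_s: 10.0
ee_pos: [0.4969, -0.1717, 0.2103]
tool_rot: [[-0.71, 0.371, 0.598], [0.287, 0.928, -0.236], [-0.643, 0.004, -0.766]]
wrist_force: [-0.1, 0.2, -0.8]
gripper_width: 0.0289
finger_force: 49.6
```

Run:
```python
from h import *
o=arm.get_obs();print(o['time_s'],o['ee_pos'],np.array(o['tool_rot']).round(3),np.round(o['joints'],2),o['gripper_width'],o['finger_force'],o['wrist_force'])
w=arm.get_image('wrist');save(w,'w5');p=arm.get_image('top');q=arm.get_image('scene')
for n,im in [('stand_peg',w),('stand',w),('stand_peg',p),('stand_peg',q)]: print(n,[(np.round(a['position'],1).tolist(),round(a['p'],2)) for a in arm.place_of(n,im)],[(np.round(a['extent'],1).tolist(),round(a['p'],2)) for a in arm.spot_in(n,im)])
print('hole in tool @eye depth')
for s in (.10,.13,.16):
    M=np.array(w['tool_from_camera']);d=np.linalg.solve(w['K'],[316,336,1]);print(M[:3,:3]@d*s+M[:3,3])
```

```text
10.0 [ 0.49692459 -0.17170702  0.21028122] [[-0.71   0.371  0.598]
 [ 0.287  0.928 -0.236]
 [-0.643  0.004 -0.766]] [-0.07 -0.34  0.19  2.34  0.48  0.5   0.97] 0.028853375844731736 49.55713368952274 [-0.1285625   0.22565905 -0.750412  ]
stand_peg [([309.3, 342.5], 0.7), ([479.7, 314.8], 0.6)] [([482.3, 303.6, 518.5, 319.0], 0.71), ([301.2, 326.2, 328.5, 353.0], 0.56)]
stand [([452.8, 198.1], 0.9), ([311.8, 138.0], 0.81)] [([253.2, 87.8, 369.3, 383.5], 0.8), ([421.7, 175.0, 516.1, 334.3], 0.64)]
stand_peg [([355.6, 161.5], 0.66), ([429.6, 230.2], 0.6)] [([414.6, 233.5, 429.4, 258.7], 0.74), ([345.1, 162.0, 356.7, 176.6], 0.43)]
stand_peg [([239.8, 200.5], 0.56), ([254.3, 274.9], 0.56)] [([218.9, 183.5, 273.8, 298.2], 0.74), ([245.1, 183.0, 264.4, 198.7], 0.46)]
hole in tool @eye depth
[ 0.02196021 -0.0007502  -0.05426871]
[ 0.00645451 -0.00066107 -0.02761959]
[-0.00905119 -0.00057193 -0.00097047]
```

View pics/w5.png

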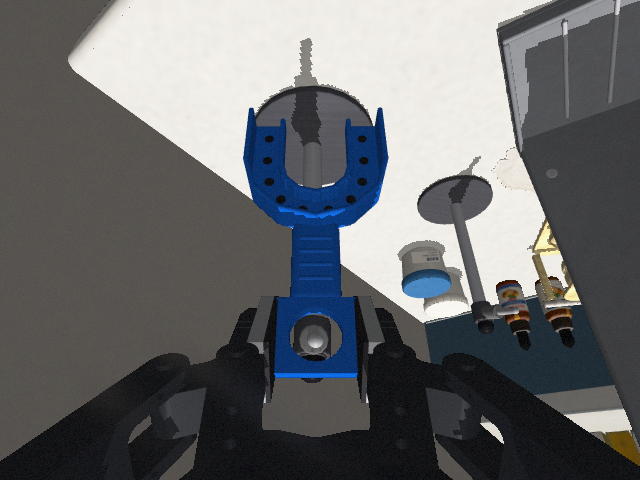

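The peg tip shows through the hole at about (315,340), with the hole centre at about (316,336). I check the stand model against this view.

Run:
```python
from h import *
o=arm.get_obs();w=arm.get_image('wrist');R0=np.array(o['tool_rot']);P0=np.array(o['ee_pos']);M=np.array(w['tool_from_camera'])
def wp(X):
    t=R0.T@(np.array(X)-P0);c=np.array(w['K'])@np.linalg.solve(M[:3,:3],t-M[:3,3]);return (c[:2]/c[2]).round(1)
a=-.386;f=np.array([np.cos(a),np.sin(a),0]);u=-f*np.cos(.349)+np.array([0,0,np.sin(.349)])
root=np.array([.583,-.209,.186]);e=np.array([.0017,-.0008,-.0185])
print('tip',wp(root+.06*u),'sleeve end',wp(root+.031*u),'root',wp(root),'foot',wp(root*[1,1,0]+[0,0,.013]),'eye',wp(P0+R0@e))
eye=P0+R0@e;v=eye-root;s=np.array([-np.sin(a),np.cos(a),0]);print('eye along',v@u,'side',v@s,'perp',v@np.cross(u,s))
R=toolrot(a,40);pz_=(P0,R0)
for d,st in((.075,1.2),(.046,.6)):
    T=root+u*d+[0,0,-.002]-R@e;plan(T,R,1,step=st,pose=pz_);pz_=(T,R)
```

```text
tip [312.4 337.2] sleeve end [312.4 336.9] root [312.4 336.6] foot [312.4 147.1] eye [315.5 334.6]
eye along 0.11335831682826494 side 0.001119068075349082 perp 0.001255622231102399
4 rows
-0.47,-0.04,0.85,0.09,0,0.02,1, -0.47,-0.04,0.85,0.09,0,0.02,1, -0.47,-0.03,0.85,0.09,0,0.02,1, -0.47,-0.03,0.85,0.09,0,0.02,1
5 rows
-0.29,-0,0.5,0,0,0,1, -0.29,-0,0.5,0,0,0,1, -0.29,-0,0.5,0,0,0,1, -0.29,-0,0.5,0,0,0,1, -0.29,-0,0.5,0,0,0,1
```

Request:
arm_command(commands=[-0.5,0,0.8,0,0,0,1,-0.5,0,0.8,0,0,0,1,-0.5,0,0.8,0,0,0,1,-0.5,0,0.8,0,0,0,1,0,0,0,0,0,0,1,0,0,0,0,0,0,1])

```text
time_s: 11.2
ee_pos: [0.5302, -0.1853, 0.1983]
tool_rot: [[-0.711, 0.372, 0.597], [0.287, 0.928, -0.236], [-0.642, 0.004, -0.767]]
wrist_force: [0.5, -0.2, -0.7]
gripper_width: 0.0288
finger_force: 49.6
```

Run:
```python
from h import *
o=arm.get_obs();w=arm.get_image('wrist');R0=np.array(o['tool_rot']);P0=np.array(o['ee_pos']);print(o['wrist_force'],o['time_s'])
save(w,'w6',(240,260,390,400),4)
a=-.386;f=np.array([np.cos(a),np.sin(a),0]);u=-f*np.cos(.349)+np.array([0,0,np.sin(.349)])
root=np.array([.583,-.209,.186]);e=np.array([.0017,-.0008,-.0185])
eye=P0+R0@e;v=eye-root;s=np.array([-np.sin(a),np.cos(a),0]);print('eye along',v@u,'side',v@s,'perp',v@np.cross(u,s))
T=root+u*.046+[0,0,-.0005]-R0@e;plan(T,R0,1,step=.6)
```

```text
[ 0.54164044 -0.16144233 -0.66084698] 11.2
eye along 0.07545899001065397 side 0.001181208315478674 perp 0.00043704846772866027
5 rows
-0.29,-0.03,0.52,0,0,-0,1, -0.3,-0.03,0.52,0,0,-0,1, -0.3,-0.03,0.52,0,0,-0,1, -0.3,-0.03,0.52,0,0,-0,1, -0.3,-0.03,0.52,0,0,-0,1
```

View pics/w6.png

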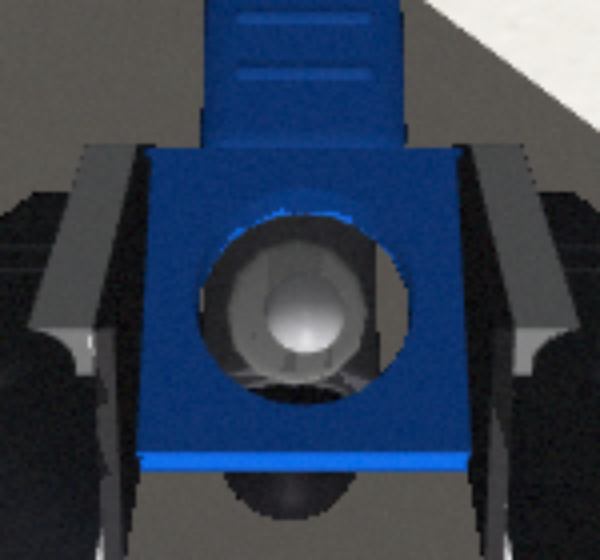

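The peg tip is centred in the eye, so I slide on along the peg.

Request:
arm_command(commands=[-0.3,0,0.5,0,0,0,1,-0.3,0,0.5,0,0,0,1,-0.3,0,0.5,0,0,0,1,-0.3,0,0.5,0,0,0,1,-0.3,0,0.5,0,0,0,1,0,0,0,0,0,0,1,0,0,0,0,0,0,1])

```text
time_s: 11.95
ee_pos: [0.5558, -0.1955, 0.1891]
tool_rot: [[-0.71, 0.372, 0.598], [0.287, 0.928, -0.236], [-0.643, 0.004, -0.766]]
wrist_force: [-0.6, -1.3, -1.4]
gripper_width: 0.0288
finger_force: 49.6
```

```bash
cat > st.py <<'E'
from h import *
o=arm.get_obs();R0=np.array(o['tool_rot']);P0=np.array(o['ee_pos']);print(o['wrist_force'],o['time_s'],np.round(o['joints'],2))
a=-.386;f=np.array([np.cos(a),np.sin(a),0]);u=-f*np.cos(.349)+np.array([0,0,np.sin(.349)])
root=np.array([.583,-.209,.186]);e=np.array([.0017,-.0008,-.0185])
eye=P0+R0@e;v=eye-root;s=np.array([-np.sin(a),np.cos(a),0]);print('eye along',v@u,'side',v@s,'perp',v@np.cross(u,s))
print('down 5mm in tool cm',R0.T@[0,0,-.5])
E
python3 st.py
```

```text
[-0.57858834 -1.26114273 -1.3927886 ] 11.95 [-0.09 -0.14  0.26  2.24  0.44  0.38  1.02]
eye along 0.04640109572013157 side 0.0013733462524181516 perp -0.0002939334940531748
down 5mm in tool cm [ 0.32128881 -0.00188913  0.38310564]
```

Request:
arm_command(commands=[0.1,0,0.1,0,0,0,1,0.1,0,0.1,0,0,0,1,0.1,0,0.2,0,0,0,1,0,0,0,0,0,0,1], grip_force=20)

```text
time_s: 12.35
ee_pos: [0.5559, -0.1955, 0.184]
tool_rot: [[-0.71, 0.372, 0.598], [0.287, 0.928, -0.236], [-0.643, 0.004, -0.766]]
wrist_force: [-0.4, -0.3, -1.7]
gripper_width: 0.0287
finger_force: 49.6
```

```bash
python3 st.py
```

```text
[-0.4373329  -0.32017951 -1.65460896] 12.35 [-0.08 -0.14  0.26  2.25  0.45  0.37  1.01]
eye along 0.04453166061906534 side 0.0014071094350768445 perp 0.0044223173472854975
down 5mm in tool cm [ 0.32136144 -0.00198195  0.38304425]
```

Request:
arm_command(commands=[0.1,0,0.1,0,0,0,1,0,0,0,0,0,0,0.35,0,0,0,0,0,0,0.25,0,0,0,0,0,0,0.15,0,0,0,0,0,0,0.05,0,0,0,0,0,0,-0.1,0,0,0,0,0,0,-0.3,0,0,0,0,0,0,-0.4,0,0,0,0,0,0,-0.4,0,0,0,0,0,0,-0.4])

```text
time_s: 13.35
ee_pos: [0.5559, -0.1955, 0.1829]
tool_rot: [[-0.71, 0.372, 0.598], [0.287, 0.928, -0.236], [-0.643, 0.004, -0.766]]
wrist_force: [0.0, -0.8, -0.0]
gripper_width: 0.0595
finger_force: 0.0
```

```bash
python3 st.py
python3 - <<'E'
from h import *
w=arm.get_image('wrist');save(w,'w7')
E
```

```text
[ 0.04252101 -0.75465453 -0.00641211] 13.35 [-0.08 -0.13  0.26  2.25  0.45  0.36  1.01]
eye along 0.044146672019664115 side 0.0013761447994006474 perp 0.005481694016753087
down 5mm in tool cm [ 0.32145355 -0.00201227  0.38296679]
```

View pics/w7.png

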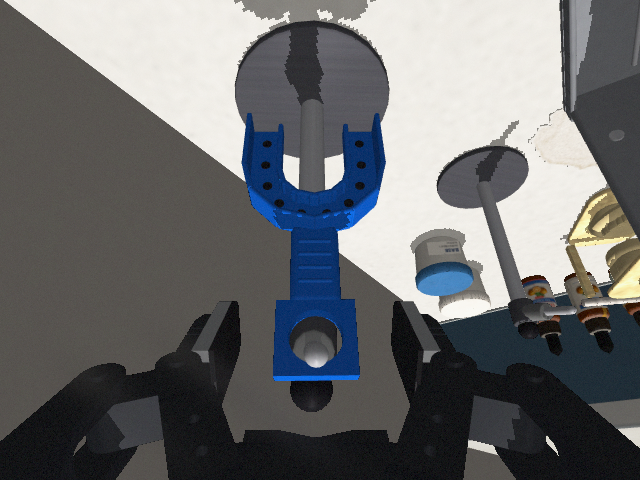

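The tray hangs on the peg with the fingers clear at both sides. I retreat straight back along the tool.

Request:
arm_command(commands=[0,0,-1,0,0,0,-0.4,0,0,-1,0,0,0,-0.4,0,0,-1,0,0,0,-0.4,0,0,-1,0,0,0,-0.4,0,0,-1,0,0,0,-0.4,0,0,-1,0,0,0,-0.4,0,0,-1,0,0,0,-0.4,0,0,-1,0,0,0,-0.4,0,0,-1,0,0,0,-0.4,0,0,0,0,0,0,-0.4,0,0,0,0,0,0,-0.4,0,0,0,0,0,0,-0.4])

```text
time_s: 14.6
ee_pos: [0.5021, -0.1742, 0.2514]
tool_rot: [[-0.71, 0.372, 0.597], [0.287, 0.928, -0.236], [-0.643, 0.004, -0.766]]
wrist_force: [0.1, -0.7, 1.1]
gripper_width: 0.0598
finger_force: 0.0
```

Run:
```python
from h import *
import time
r=[]
for i in range(2):
    o=arm.get_obs();w=arm.get_image('wrist');r.append([x['position'] for x in arm.place_of('blue_tray',w)][:1])
p=arm.get_image('top');t=arm.place_of('blue_tray',p)[:1]
print(o['time_s'],o['ee_pos'],r,[x['position'] for x in t],arm.spot_in('blue_tray',w)[:1])
pt=r[-1][0];X,res=tri([wray(w,o,pt),ray(p,t[0]['position'])]);print(X,res)
a=-.386;T=np.array([[np.cos(a),np.sin(a)],[-np.sin(a),np.cos(a)]]);Y=pz(wray(w,o,pt),.194)
print('in stand frame',T@(X[:2]-[.583,-.209]),X[2]-.186,'wrist only',T@(Y[:2]-[.583,-.209]))
```

```text
14.7 [ 0.50206937 -0.17424901  0.25126003] [[[317.8, 257.7]], [[315.3, 259.3]]] [[419.6, 249.6]] [{'extent': [267.8, 115.6, 363.5, 286.1], 'p': 0.82}]
[ 0.54560399 -0.19392927  0.19669588] [np.float64(0.0014822748861755663), np.float64(0.0014822748861756446)]
in stand frame [-0.04031842 -0.0001172 ] 0.010695883135721784 wrist only [-0.03622762  0.00138339]
```

Request:
arm_command(commands=[0,0,0,0,0,0,-0.4,0,0,0,0,0,0,-0.4,0,0,0,0,0,0,-0.4,0,0,0,0,0,0,-0.4,0,0,0,0,0,0,-0.4,0,0,0,0,0,0,-0.4,0,0,0,0,0,0,-0.4,0,0,0,0,0,0,-0.4,0,0,0,0,0,0,-0.4,0,0,0,0,0,0,-0.4])

```text
time_s: 15.95
ee_pos: [0.5021, -0.1742, 0.2518]
tool_rot: [[-0.71, 0.372, 0.598], [0.287, 0.928, -0.236], [-0.643, 0.004, -0.766]]
wrist_force: [0.2, -0.4, 0.4]
gripper_width: 0.0595
finger_force: 0.0
```

```bash
python3 -c "
from bench import arm
print(arm.close_job())"
```

```text
the job is handed in; nothing more can be done
None
```

The blue tray hangs by its eye on the larger stand's peg, about 41 mm from the root by camera measurement, and the gripper is clear of it. I handed the job in at about 16 s; the hand-in returned no verdict, and I did not re-measure the white tray, bottle or jaw model at the end.

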